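Reset the purge gas metering valve and lock it again

TASK

Work on the gas valve whose knob is a straight bar with a pointer, not the one with the round knob: loosen the lock ring under the knob by swinging the ring's handle anticlockwise, seen from above, round to its open stop. Then turn the bar knob anticlockwise until its pointer is at the upright index mark, and swing the ring's handle clockwise all the way back to its tight stop, leaving the pointer at the mark. Do not turn the knob while the lock ring is tight.

Things in the scene. Friction and masses are not known exactly. Their poses are not given: they have to be found in the camera images.
- valve: Valve fixed to the bench: grey plate 110 x 110 x 12 mm, round steel body; lock ring and, above it, bar knob turn on its upright axis. Origin: on that axis at bench height. z up; the index mark, an 8 mm wide white-topped blade 78 mm high, stands 47 mm from the axis towards +y; brass stub to -x. Yaw within 20 degrees. A like valve with a round knob stands on the bench's other side.
- lock_ring (a joint): Rotation (rad) of the dark steel lock ring, 33 mm radius, 41 to 55 mm above the bench, about the valve's axis. 0 = tight stop, its arm towards the valve's -y; grows anticlockwise seen from above to the open stop at 1.2, arm nearly towards +x. Starts at 0 to 0.1. Stays where left; takes 0.1 N m (1 to 2 N at the handle).
- lock_ring_grip (a point): Grip point of the ring's handle: upright round white post, 16 mm diameter, 42 to 81 mm above the bench, at the end of the ring's arm (12 mm wide, 44 to 53 mm high), 80 mm from the valve's axis. The point is on the post's centre line, 65 mm above the bench. z up; +y runs along the arm to the axis. Best pinched from above across the arm, the fingers closing along x.
- adjuster (a joint): Rotation (rad) of the knob about the valve's axis, anticlockwise positive. 0 = pointer at the mark (valve's +y); starts at -1.25 to -0.5, stops at -1.5 and 0.6; stays where left (0.05 N m). Aluminium bar 44 x 14 mm, 88 to 122 mm above the bench, centred on the axis; the pointer is a thin rod at one end, to 36 mm out (black line above). Gripped 106 mm up, fingers clear the rest.
There are look-alikes about, which are no part of the job. Leave any green look-alike of the valve alone.

How it is judged:
By the outcome, as a careful person would: the job done as asked, in the order asked, and still so for the second after the job is handed in, with the robot touching nothing.
It also fails if it takes over 58 s, if anything falls off the work surface, if the arm or the gripper's body presses on something with over 40 N, if the wrist force passes 120 N, or if a joint passes its speed limit or range.

ROBOT

A 6-joint arm with a two-finger parallel gripper is mounted at the origin on the work surface. World frame = base frame: x ahead of the robot, y to its left, z up, the work surface at z = 0. Lengths are in m, angles in rad, forces in N, time in s.
With the tool pointing down it reaches from about 0.35 to 0.85 m from the base axis. Payload 8.1 kg.
Tool frame: the origin (TCP) lies on the centre line of the jaws, within the pads' length; the fingertips stand bot.tip_extent ahead of it and the grasp point (between the pads) lies 2 mm behind it (bot.tip_extent is the distance from the TCP to the fingertips, in m); z points along the fingers, y is the line along which they close (so a half turn about z gives the same grasp; the last joint's range is limited). The gripper opens to 93 mm and grips with 3 to 60 N. Pads are 15 mm wide; open, the fingers measure 128 mm over their backs; the gripper's body (75 mm by 188 mm) begins 65 mm behind the grasp point.
Start: joints at [-1.332, 0.13, 1.488, -0, 1.523, -0.085], TCP at [0.191, -0.569, 0.236] pointing down, gripper open.
Joint ranges: [-2.96, 2.96], [-0.89, 2.26], [0.02, 2.5], [-1.34, 4.48], [0, 2.73], [-2.66, 2.66]. Speed limits (rad/s): [2.39, 2.39, 2.79, 3.14, 3.14, 3.14].

INTERFACE

Orientations are given as a 3x3 rotation matrix whose columns are the frame's x, y, z axes.
In Python, from bench import bot, sensors, imaging, workorder gives the robot as it stands. The module is installed in compiled form; this text tells all that it offers. Calls block until the motion is done:
- bot.movep(position, orientation): joint-space move of the TCP to a pose.
- bot.line_to(position, rotation=None, vel=0.15, force_limit=None): straight line of the TCP; rotation=None keeps the orientation; vel is the mean speed in m/s. With force_limit (N) it stops when the force on the tool has changed by that much, and returns True; else False.
- bot.move_joints(angles): joint-space move.
- bot.grip(opening, grip_force=None): finger opening in m; grip_force is the grip in N (None keeps the last); returns when the fingers have stopped.
- bot.wait(seconds).
- bot.ik(position, orientation): joint angles nearest the present ones, or None.
- sensors.observe(): the state.
- imaging.get_image(name): name is "scene" or "side" or "wrist"; returns a dict with "img" (480x640x3 uint8, red, green, blue), "fx", "fy", "cx", "cy" (pixels), "k1" (the pictures are not rectified: a ray, as slopes to the right and down, at radius r is drawn at 1 + k1 r^2 times it, then the intrinsics apply), "view" (4x4, takes a point from world to camera coordinates); the wrist camera has in their place "T_tool_cam" (4x4, takes a point from camera to tool coordinates, whose origin is the TCP and whose axes are the flange's). Camera axes: x right, y down, z forward; pixel columns grow to the right and rows downward; lengths in m; the calibration is good to about 2 mm. A picture is of the moment at which its call begins: read the wrist's pose just before it. There is no depth.
A pose or a line that the arm cannot do raises bot.MotionError and nothing moves.
- workorder.finish_job(): hands the job in; it is judged then, once.
The state is a dict: "t": time; "qpos": joint angles; "joint_velocities": joint speeds; "tau": joint torques, N m; "tcp_pos": TCP position; "tool_rot": TCP orientation; "wrist_force": force on the tool from outside, world axes, zero at the start; "moment": the same for the moment, N m; "finger_gap": finger opening in m; "gripper_force": force on a finger pad.
Only numpy, scipy, OpenCV 4.12 (cv2) and the standard library are available. Lean on these libraries where they do the work, as an engineer would, in place of code of your own. Each camera call takes 0.05 s, during which the arm holds its last target. There are 200 camera calls.

## Working session

There is one attempt and no reset: what is moved stays moved. The work goes in short steps, each a Python script; the robot and the scene stay as the last script left them, time stands still between calls to the robot, and variables do not carry over. Pictures are saved under pics/ and viewed, at most 10 in all, crops included, and the job is handed in when it is done.

```bash
mkdir -p pics; python3 - <<'E'
from bench import bot,sensors,imaging
import cv2,numpy as np
s=sensors.observe();print(s['t'],s['tcp_pos'],bot.tip_extent)
for n in("scene","side"):
    d=imaging.get_image(n);cv2.imwrite(f"pics/{n}0.png",d["img"][:,:,::-1]);print(n,d['fx'],d['fy'],d['cx'],d['cy'],d['k1'],np.round(d['view'],3).tolist())
E
```

```text
0.0 [ 0.19081837 -0.56830216  0.23461432] 0.017
scene 502.2974210908962 502.2974210908962 318.9323042496351 241.90304105328954 -0.05147451801703913 [[-0.315, 0.949, 0.011, 0.29], [0.823, 0.279, -0.494, -0.323], [-0.472, -0.146, -0.869, 1.201], [0.0, 0.0, 0.0, 1.0]]
side 570.543791875853 570.543791875853 319.8213278236153 236.80183468261617 -0.1616460782532105 [[-0.981, -0.191, -0.017, 0.438], [-0.104, 0.603, -0.791, 0.2], [0.161, -0.775, -0.611, 1.095], [0.0, 0.0, 0.0, 1.0]]
```

View pics/scene0.png

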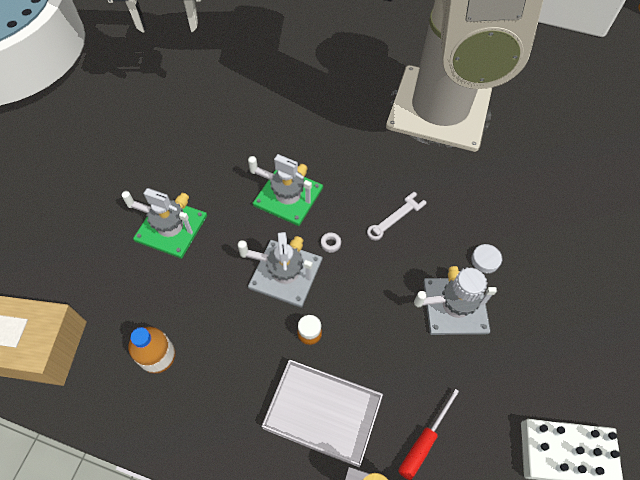

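View pics/side0.png

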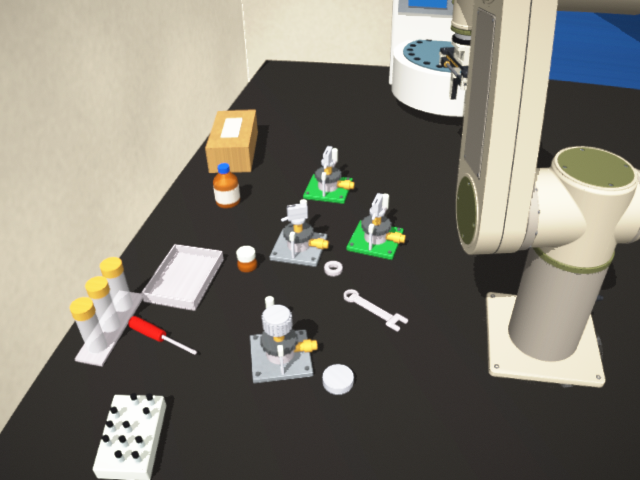

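Candidates in the scene image: grey plate with a bar knob at (285,265), green plates at (288,190) and (170,220), grey with a round knob at (460,300). The one at (285,265) fits, being grey with a bar and pointer. I'll confirm it in a crop.

```bash
python3 - <<'E'
import cv2,numpy as np
a=cv2.imread("pics/scene0.png")[222:312,230:330];b=cv2.imread("pics/side0.png")[190:280,255:345]
a=cv2.resize(a,None,fx=4,fy=4,interpolation=2);b=cv2.resize(b,(360,360),interpolation=2)
cv2.imwrite("pics/crop.png",np.hstack([a,b]))
E
cat > h.py <<'E'
import numpy as np,cv2
def ray(d,uv):
    K=np.array([[d['fx'],0,d['cx']],[0,d['fy'],d['cy']],[0,0,1.]])
    # model: drawn = x(1+k1 r^2) = OpenCV's
    p=cv2.undistortPoints(np.array([[uv]],float),K,np.array([d['k1'],0,0,0.]))[0,0]
    T=np.linalg.inv(d['view']);return T[:3,3],T[:3,:3]@np.array([*p,1])
def onz(d,uv,z):
    o,r=ray(d,uv);return o+r*(z-o[2])/r[2]
E
```

```text
(no output)
```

View pics/crop.png

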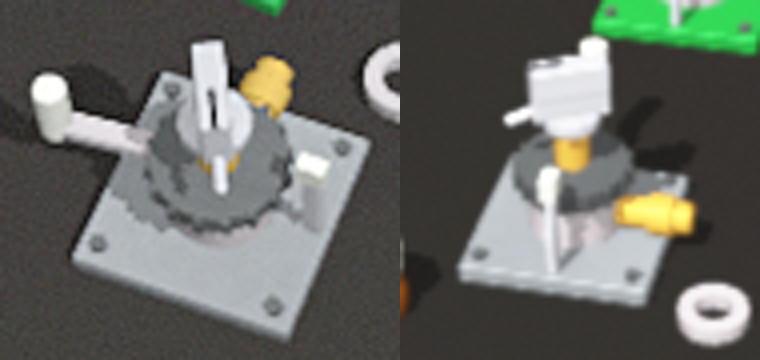

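The crop confirms it: grey plate, bar with a pointer, white ring post at scene (242,242), index blade top at (308,263), brass stub at (296,243).

```bash
python3 - <<'E'
from bench import imaging
from h import *
d=imaging.get_image("scene");e=imaging.get_image("side")
pc=lambda d,L:[np.round(onz(d,u,z),4)[:2].tolist() for u,z in L]
S=pc(d,[((270.75,240.25),.012),((322.5,258.25),.012),((302.3,304.5),.012),((249,285),.012),((242.5,242.5),.081),((308.2,262.7),.078),((285,269),.105)])
D=pc(e,[((327,234.5),.012),((316,263.5),.012),((270.5,256.5),.012),((303.5,201.2),.081),((292.25,233),.078),((282,220),.105)])
print(S,np.mean(S[:4],0));print(D)
c=np.mean(S[:4],0)
for L in(S[4:],D[3:]):
  for p in L: v=np.array(p)-c;print(np.hypot(*v),np.degrees(np.arctan2(v[1],v[0])))
E
```

```text
[[0.4797, -0.2481], [0.4852, -0.1378], [0.5896, -0.1431], [0.5844, -0.252], [0.5361, -0.2764], [0.5354, -0.1496], [0.5728, -0.1788]] [ 0.534725 -0.19525 ]
[[0.4765, -0.2439], [0.4814, -0.1353], [0.5879, -0.1415], [0.5375, -0.273], [0.5364, -0.1517], [0.5599, -0.1593]]
0.08116164811658272 -89.02927715582692
0.04565499014346624 89.15286236678976
0.04147659731704131 23.3663734801893
0.07779950594316137 -87.9559057701419
0.043582199634713256 87.79740183823422
0.04388830282660743 54.99728480328981
```

```bash
cat >> h.py <<'E'
def R(a):  # tool down, fingers closing along world angle a
    y=np.array([np.cos(a),np.sin(a),0]);z=np.array([0,0,-1.]);return np.c_[np.cross(y,z),y,z]
def P(c,r,a,z): return [c[0]+r*np.cos(a),c[1]+r*np.sin(a),z]
def wview(s,d):
    T=np.eye(4);T[:3,:3]=s['tool_rot'];T[:3,3]=s['tcp_pos'];d['view']=np.linalg.inv(T@d['T_tool_cam']);return d
E
python3 - <<'E'
from bench import bot,sensors,imaging
from h import *
c=[.5335,-.194]
print(np.round(sensors.observe()['tool_rot'],2).tolist())
for k in(0,np.pi):
  print(k,[None if (q:=bot.ik(P(c,.08,a,.067),R(a+np.pi/2+k))) is None else np.round(q,2).tolist() for a in(-1.6,-1,-.35)], [None if (q:=bot.ik([*c,.104],R(a+k))) is None else round(q[5],2) for a in(-1.1,-.5,0)])
T=imaging.get_image("wrist")['T_tool_cam'];print(np.round(T,3).tolist())
bot.movep([c[0],c[1],.30],R(0));
s=sensors.observe();d=wview(s,imaging.get_image("wrist"));print(s['t'],s['wrist_force'])
np.save("w1.npy",d,allow_pickle=True);cv2.imwrite("pics/w1.png",d['img'][:,:,::-1])
E
```

```text
[[0.95, 0.32, -0.0], [0.32, -0.95, 0.0], [0.0, -0.0, -1.0]]
0 [[-0.56, 0.26, 1.66, -0.0, 1.22, -0.53], [-0.51, 0.35, 1.55, -0.0, 1.24, -1.08], [-0.43, 0.39, 1.5, -0.0, 1.25, -1.65]] [np.float64(0.66), np.float64(0.06), np.float64(-0.44)]
3.141592653589793 [[-0.56, 0.26, 1.66, -0.0, 1.22, 2.61], [-0.51, 0.35, 1.55, -0.0, 1.24, 2.06], [-0.43, 0.39, 1.5, -0.0, 1.25, 1.49]] [np.float64(-2.48), None, None]
[[-0.0, -0.968, -0.252, 0.069], [1.0, -0.001, 0.001, 0.001], [-0.001, -0.252, 0.968, -0.149], [0.0, 0.0, 0.0, 1.0]]
2.1083 [-0.36445748 -0.04109032  0.38927221]
```

View pics/w1.png

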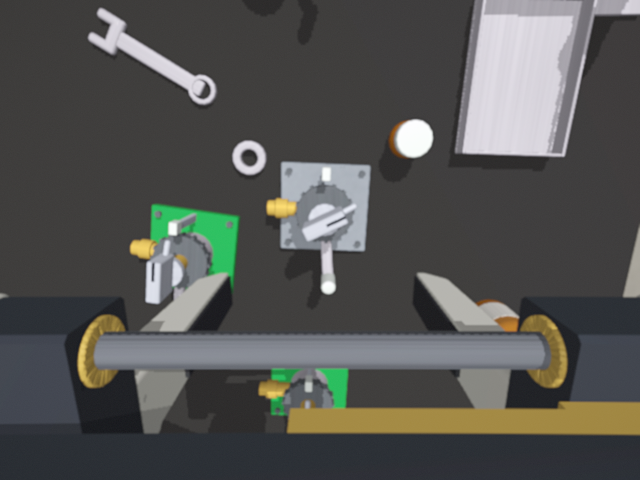

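The wrist picture shows plate corners (282,163), (370,166), (365,251), (281,249), post top (328,287), index top (326,174), and the pointer tip at about (355,207). The bar's far end is about (307,232).

```bash
python3 - <<'E'
from h import *
d=np.load("w1.npy",allow_pickle=True).item()
p=lambda u,v,z:onz(d,(u,v),z)[:2]
C=[p(282,163,.012),p(370,166,.012),p(365,251,.012),p(281,249,.012)];c=np.mean(C,0);print(np.round(C,4).tolist(),c)
for n,q in dict(post=p(328,287,.081),idx=p(326,174,.078)).items():v=q-c;print(n,q,np.hypot(*v),np.degrees(np.arctan2(v[1],v[0])))
v=p(355,207,.11)-p(307,232,.11);print(np.degrees(np.arctan2(v[1],v[0])),p(355,207,.11),p(307,232,.11))
m=cv2.resize(d['img'][150:300,260:400,::-1],None,fx=4,fy=4,interpolation=2);cv2.imwrite("pics/w1c.png",m)
E
```

```text
[[0.483, -0.143], [0.5913, -0.1468], [0.5883, -0.2558], [0.4783, -0.2529]] [ 0.53522852 -0.19963272]
post [ 0.53881142 -0.27801204] 0.07846116695889403 -87.38270326435513
idx [ 0.53648404 -0.15192357] 0.047725672684241875 88.49255249050412
27.89239605059688 [ 0.56474321 -0.18180112] [ 0.51715503 -0.20698968]
```

View pics/w1c.png

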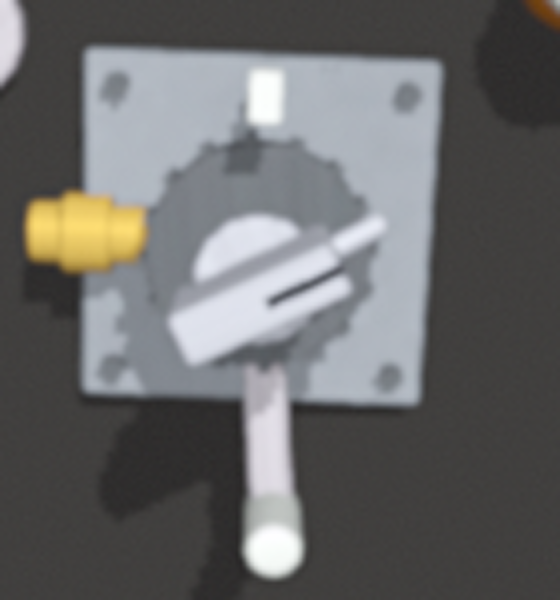

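The crop shows the bar at about 27° from world +x, so about 61° clockwise of the mark. The index blade is at +y and the post at the bottom. Next I grip the post and swing it.

```bash
cat >> h.py <<'E'
C=np.array([.5355,-.198]);Y=np.radians(-2.);TIGHT=Y-np.pi/2
def grab(bot,a,z=.065,r=.08):
    bot.grip(.045); bot.movep(P(C,r,a,.13),R(a+np.pi/2))
    hit=bot.line_to(P(C,r,a,z),vel=.1,force_limit=8); bot.grip(0,15); return hit
def swing(bot,a,b,z,r=.08,lim=12,vel=.06):
    for t in np.linspace(a,b,int(np.ceil(abs(b-a)/.13))+1)[1:]:
        if bot.line_to(P(C,r,t,z),R(t+np.pi/2),vel=vel,force_limit=lim): return t
E
python3 - <<'E'
from bench import bot,sensors
from h import *
a=np.radians(-87.4)
print(grab(bot,a)); s=sensors.observe();print(s['t'],s['finger_gap'],s['gripper_force'],s['wrist_force'],s['tcp_pos'])
if abs(s['finger_gap']-.016)<.004:
    print(swing(bot,a,TIGHT+1.15,.065)); 
    s=sensors.observe();v=s['tcp_pos'][:2]-C;print(s['t'],s['finger_gap'],s['wrist_force'],s['tcp_pos'],np.arctan2(v[1],v[0])-TIGHT,np.hypot(*v))
E
```

```text
False
5.2417 0.0156813689375185 15.000178813934326 [ 0.45317349 -0.71320903  1.3658394 ] [ 0.53931057 -0.2780691   0.06529067]
None
8.0167 0.01569577706910623 [ 6.2226448  -1.30072411  4.05754474] [ 0.60768219 -0.23347143  0.06526987] 1.1489466005266957 0.0804269321556506
```

```bash
python3 - <<'E'
from bench import bot,sensors
from h import *
def rep():
    s=sensors.observe();v=s['tcp_pos'][:2]-C;print(s['t'],s['finger_gap'],s['wrist_force'],np.arctan2(v[1],v[0])-TIGHT,np.hypot(*v))
for t in (1.18,1.21,1.24,1.27):
    h=bot.line_to(P(C,.08,TIGHT+t,.065),R(TIGHT+t+np.pi/2),vel=.03,force_limit=15);print(t,h);rep()
    if h or np.linalg.norm(sensors.observe()['wrist_force'])>30: break
bot.grip(.045);rep()
bot.line_to(P(C,.08,TIGHT+t,.15));bot.wait(.2)
from bench import imaging
bot.movep([C[0],C[1],.26],R(np.radians(27-90)))
s=sensors.observe();d=wview(s,imaging.get_image("wrist"));print(s['t'])
np.save("w2.npy",d,allow_pickle=True);cv2.imwrite("pics/w2.png",d['img'][:,:,::-1])
E
```

```text
1.18 False
8.2667 0.015600456869756451 [ 4.6915667  -0.63552389  3.61729095] 1.176141492709705 0.08043636398488822
1.21 False
8.5167 0.015496219934976333 [ 5.63794154 -2.21680085  3.47098408] 1.205728828475173 0.08043334264315463
1.24 False
8.7667 0.01590613885413566 [ 1.76022972 -9.09319572  4.00918007] 1.2099329025600873 0.08028932427335414
1.27 False
9.0167 0.01592321560345295 [ -1.80392747 -16.65453028   4.63027536] 1.2127869994478024 0.0799957967763003
9.7 0.045044152955633014 [ 0.24855054  0.55612793 -0.89347364] 1.272119720058248 0.07991576504461183
12.6167
```

View pics/w2.png

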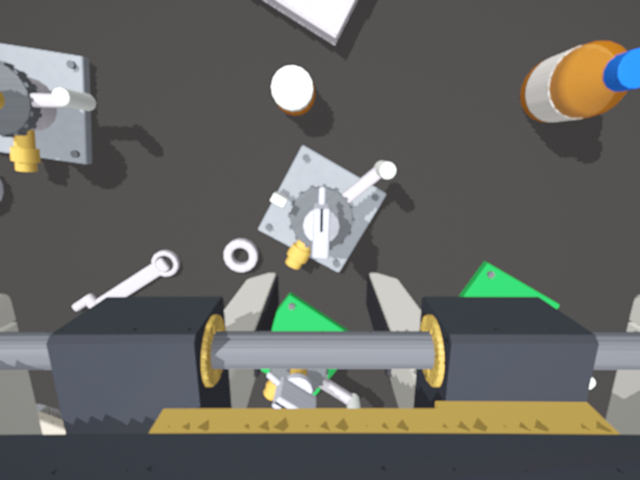

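The ring is at its open stop (motion halted at about 1.21, with rising force). The bar stands upright in the picture at column 321, so the jaws are aligned with it. Next I grip and turn the knob.

```bash
sed -i 's/radians(-2.)/radians(-1.6)/' h.py; python3 - <<'E'
from bench import bot,sensors
from h import *
def rep(k=''):
    s=sensors.observe();y=s['tool_rot'][:,1];print(k,round(s['t'],2),round(s['finger_gap'],4),np.round(s['wrist_force'],1),np.round(s['moment'],2),np.round(s['tcp_pos'],4),np.degrees(np.arctan2(y[1],y[0])))
a=np.radians(-63)
bot.grip(.045);print(bot.line_to([*C,.104],R(a),vel=.12,force_limit=8))
bot.grip(0,20);rep('grip')
if .010<sensors.observe()['finger_gap']<.018:
    for t in np.linspace(a,Y,8)[1:]: bot.movep([*C,.104],R(t));rep()
E
```

```text
False
grip 14.72 0.0322 [-3.2  5.   6.1] [ 1.12  0.69 -0.07] [ 0.5353 -0.1969  0.1046] -62.98432549864516
```

The gap of 32 mm suggests the fingertips caught the round hub below the bar. I'll open, raise 6 mm and regrip.

```bash
cat > k.py <<'E'
from bench import bot,sensors
from h import *
def rep(k=''):
    s=sensors.observe();y=s['tool_rot'][:,1];print(k,round(s['t'],2),round(s['finger_gap'],4),round(s['gripper_force'],1),np.round(s['wrist_force'],1),np.round(s['moment'],2),np.round(s['tcp_pos'],4),round(np.degrees(np.arctan2(y[1],y[0])),2))
E
python3 - <<'E'
from k import *
a=np.radians(-63);Z=.110
bot.grip(.045);bot.line_to([*C,Z],vel=.05)
bot.grip(0,20);rep('grip')
if .010<sensors.observe()['finger_gap']<.018:
    for t in np.linspace(a,Y,8)[1:]: bot.movep([*C,Z],R(t));rep()
E
```

```text
grip 16.05 0.014 20.0 [-3.6  3.6  3.7] [ 0.71  0.61 -0.02] [ 0.5348 -0.1971  0.1099] -62.99
 16.32 0.0137 20.0 [-2.8  4.5  4.1] [0.7  0.54 0.12] [ 0.5348 -0.1971  0.1098] -54.16
 16.6 0.0137 20.0 [-3.6  4.4  3.9] [0.67 0.64 0.04] [ 0.5349 -0.1972  0.1098] -45.52
 16.88 0.0139 20.0 [-4.1  3.5  2.9] [0.7  0.53 0.05] [ 0.535  -0.1972  0.1098] -36.75
 17.15 0.0138 20.0 [-3.3  3.7  4.2] [0.75 0.58 0.  ] [ 0.535  -0.1973  0.1098] -28.14
 17.43 0.0138 20.0 [-2.8  4.6  3.2] [0.71 0.47 0.04] [ 0.5351 -0.1973  0.1099] -19.38
 17.7 0.0139 20.0 [-3.4  3.4  2.8] [0.74 0.43 0.06] [ 0.5352 -0.1974  0.1099] -10.74
 17.98 0.014 20.0 [-2.9  4.3  2.3] [0.71 0.31 0.08] [ 0.5352 -0.1973  0.1099] -1.97
```

```bash
python3 - <<'E'
from k import *
from bench import imaging
bot.wait(.3);rep();bot.grip(.045);rep();bot.line_to([*C,.24],vel=.2);bot.wait(.2)
s=sensors.observe();d=wview(s,imaging.get_image("wrist"));print(s['t'])
np.save("w3.npy",d,allow_pickle=True);cv2.imwrite("pics/w3.png",cv2.resize(d['img'][120:290,230:410,::-1],None,fx=3.5,fy=3.5,interpolation=2)[:600])
E
```

```text
18.27 0.014 20.0 [-3.3  3.9  2.1] [0.74 0.34 0.01] [ 0.5352 -0.1973  0.1099] -2.02
 18.98 0.0453 0.0 [-0.3  0.6 -0.3] [-0.03 -0.06  0.  ] [ 0.5355 -0.198   0.11  ] -1.61
19.9833
```

View pics/w3.png

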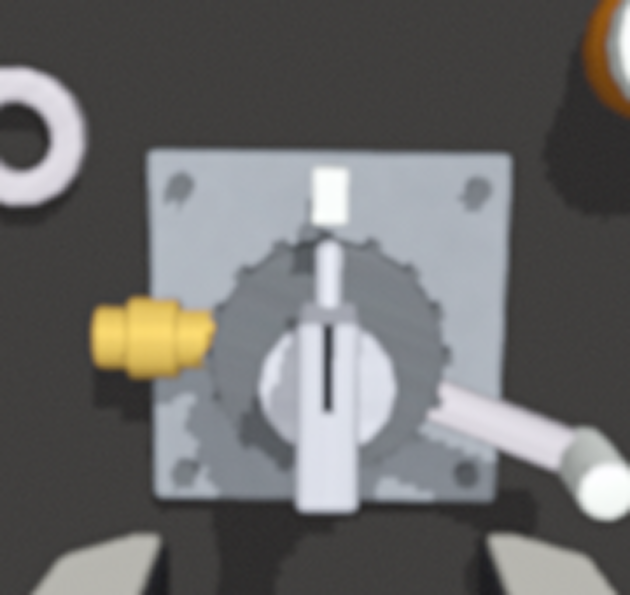

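The pointer (column 329) lines up with the index (331), and the ring arm is at the open side. Next I swing the ring back.

```bash
python3 - <<'E'
from k import *
from bench import imaging
d=np.load("w3.npy",allow_pickle=True).item();p=lambda u,v,z:onz(d,(230+u/3.5,120+v/3.5),z)[:2]
ang=lambda v:np.degrees(np.arctan2(v[1],v[0]))
print('bar',ang(p(328,325,.122)-p(328,410,.122)),'pointer',ang(p(329,245,.106)-C),'idx',ang(p(331,196,.078)-C),'plate',ang(p(512,155,.012)-p(148,150,.012)),ang(p(148,150,.012)-p(155,498,.012)),ang(p(512,155,.012)-p(495,500,.012)))
a=TIGHT+1.2
print(grab(bot,a));rep('grab')
if abs(sensors.observe()['finger_gap']-.016)<.003:
    print(swing(bot,a,TIGHT+.04,.065));rep('swung')
    for t in (.01,-.02,-.05,-.08):
        h=bot.line_to(P(C,.08,TIGHT+t,.065),R(TIGHT+t+np.pi/2),vel=.03,force_limit=15)
        s=sensors.observe();v=s['tcp_pos'][:2]-C;print(t,h,np.round(s['wrist_force'],1),np.arctan2(v[1],v[0])-TIGHT)
        if h or abs(s['wrist_force'][0])>14: break
    bot.grip(.045);bot.line_to(P(C,.08,TIGHT+t,.15),vel=.2)
    bot.movep([*C,.24],R(Y));bot.wait(.2)
    s=sensors.observe();d=wview(s,imaging.get_image("wrist"));print(s['t'])
    cv2.imwrite("pics/w4.png",cv2.resize(d['img'][120:310,230:410,::-1],None,fx=3.1,fy=3.1,interpolation=2))
E
```

```text
bar 88.43943993984277 pointer 88.82519886426903 idx 88.06527834691249 plate -2.389814934888922 87.47424893913121 87.74465117282871
False
grab 22.73 0.016 15.0 [-0.1  0.4  2.1] [ 0.02 -0.16  0.02] [ 0.6094 -0.2291  0.0653] 67.15
None
swung 25.66 0.0157 15.0 [-2.5  1.2  5.6] [0.25 0.34 0.14] [ 0.5364 -0.2777  0.0651] 0.86
0.01 False [-2.8  1.6  6.4] 0.012184313755408072
-0.02 False [-1.6  2.3  5. ] -0.01668098410497909
-0.05 False [ 9.9  1.8 -2.3] -0.019844812624623787
-0.08 False [22.1  1.9 -9.6] -0.023222066584223322
28.6667
```

View pics/w4.png

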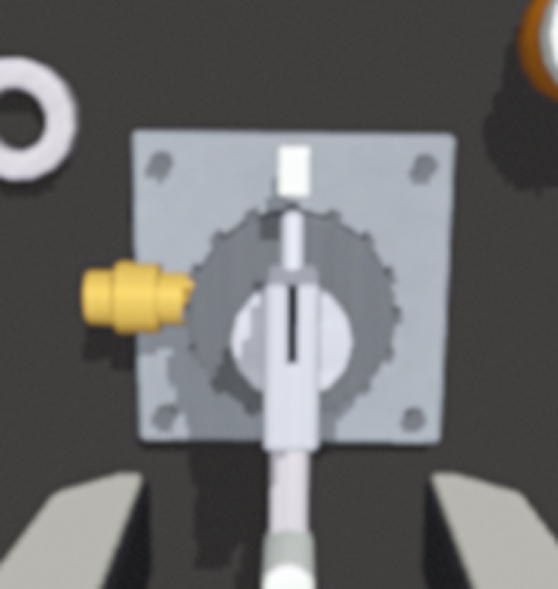

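The ring is back at its tight stop, the pointer (column 292) is at the mark (294), and the gripper is clear of everything.

```bash
python3 -c "
from bench import workorder;print(workorder.finish_job())"
```

```text
the job is handed in; nothing more can be done
None
```

The job is handed in: the lock ring was loosened to its open stop, the bar knob turned until its pointer was at the mark (within about 1° in the wrist picture), and the ring swung back to its tight stop, at about 29 s of the 58 s allowed; one grip caught the hub under the knob and was redone 6 mm higher.

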